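# Find the hidden batten under a hatch cover and set the drill guide over it

### The job

The screws that will hold this plywood hatch cover down must bite into the batten hidden under it: press along the pencil line with closed fingertips, gently, and feel where the springy cover turns firm. Then lay the steel drill guide block flat on the cover over the middle of the batten, its middle on the pencil line and its length square to the line, and bear down on it there until it is bedded firmly (about 12 N, never over 35 N on the cover) before you let go. Leave the screwdriver, the tape roll and the bottle alone.

Things in the scene. Friction and masses are not known exactly. Their poses are not given: they have to be found in the camera images.
- hatch: Timber frame 160 (x) x 320 (y) x 50 mm high, fixed on the bench. Origin: centre of its underside; y along its length and the pencil line, which is the cover's middle (x = 0). Inside, unseen, one batten 30 mm wide (y) runs straight across along x, its middle anywhere within 70 mm of the hatch's middle in y. A fixed tray, 0.42 m high, stands on posts between robot and hatch.
- cover: Ply cover in the frame, 116 x 276 x 9 mm, on a soft foam seal, its top 50 mm above the bench. Origin: centre of its underside; axes as the hatch. At 5 N it sinks 1.3 mm within 10 mm of the batten's middle (1 mm play, then 15 N/mm), 2 mm at 30 mm either side, 3.5 mm at 50 mm, to 7 mm farther off, where its end meets a stop. Cracks over 35 N: a 15 mm/s touch can spike so high, 8 mm/s is safe.
- guide: Drill guide: a bare steel block with drilled holes, 32 (x) x 84 (y, its length) x 25 mm, 0.37 to 0.55 kg, lying loose on the bench left of the hatch. Origin: centre of its underside. Grasp it across the 32 mm.
- screwdriver: Screwdriver with a red handle, 200 mm long (y), 30 mm high, lying beyond the hatch: leave alone. Origin: centre of its underside.
- tape: Roll of black tape, 66 mm across, 18 mm high, lying flat right of the hatch: leave alone. Origin: centre of its underside.
- bottle: White squeeze bottle with a pointed nozzle, 58 mm across, 180 mm tall, standing right of the hatch: leave alone. Origin: centre of its underside.
Mind the look-alikes: they are no part of the job. Leave any black, turquoise or yellow look-alike of the guide alone.

How it is judged:
By the outcome, as a careful person would: the job done as asked, in the order asked, and still so for the second after the job is handed in, with the robot touching nothing.
It also fails if it takes over 72 s, if anything falls off the work surface, if the arm or the gripper's body presses on something with over 40 N, if the wrist force passes 120 N, or if a joint passes its speed limit or range.

### The arm

A 6-joint arm with a two-finger parallel gripper is mounted at the origin on a cart in front of the work surface, level with it; the furniture and walls round the work are solid. World frame = base frame: x ahead of the robot, y to its left, z up, the work surface at z = 0. Lengths are in mm, angles in rad, forces in N, time in s.
With the tool pointing down it reaches from about 375 to 925 mm from the base axis. Payload 5.7 kg.
Tool frame: the origin (TCP) lies midway between the tips of the shut fingers; the grasp point (between the pads) lies robot.pinch_z behind it (robot.pinch_z is the distance from the TCP to the grasp point, in mm); z points along the fingers, y is the line along which they close (so a half turn about z gives the same grasp; the last joint's range is limited). The gripper opens to 85 mm and grips with 20 to 120 N. Pads are 22 mm wide; open, the fingers measure 114 mm over their backs; the gripper's body (76 mm by 85 mm) begins 54 mm behind the grasp point. The pads swing forward as they close: fully open they stand 13 mm farther back than shut.
Start: joints at [1.085, 0.359, 1.51, -0, 1.272, -0.115], TCP at [217.406, 559.19, 198.167] pointing down, gripper open.
Joint ranges: [-2.97, 2.97], [-1.01, 2.36], [0.21, 2.38], [-0.96, 4.11], [0.2, 2.71], [-2.98, 2.98]. Speed limits (rad/s): [2.39, 2.39, 3.14, 3.14, 3.14, 3.14].

### API

Orientations are given as a unit quaternion [w, x, y, z].
In Python, from rig import robot, vision, search_frame gives the robot as it stands.
- The arm moves only by the tool step_arm, never from a script. Its argument "steps" is a list of rows, each a list of 5 numbers: the closure in counts, from 0 (fully open) to 255 (shut), then the shift along the world's x, y, z in m, then the turn about the world's z in degrees. In form: [[jaw, x, y, z, twist], ...]. A call has 1 to 12 rows; each row shifts and turns the commanded pose from where the row before left it; what a row does not reach is not made up. A row lasts 1/12 s, in which the tool goes at most 41.7 mm and 7.16 degrees, less where a joint would pass 70% of its speed; a pose out of reach is approached as far as the arm can. A call with a gripper value outside its range is refused whole. The fingers move at their own pace and stop on an object; "force" is the grip in N (left out, the last holds). Time passes only in rows, so rows that do not move let the fingers close. It gives the time, the measured TCP pose, the force, the opening and the grip force at its end, in the units of the state.
- robot.get_state(): the state, without advancing time (a new reading comes with each control period).
- vision.snapshot(name): name is "scene" or "top"; returns a dict with "image" (384x512x3 uint8, blue, green, red), "intrinsics" (3x3 intrinsics, pixels), "k1" (the pictures are not rectified: a ray, as slopes to the right and down, at radius r is drawn at 1 + k1 r^2 times it, then the intrinsics apply), "eye" and "rotation" of the camera in the world. Camera axes: x right, y up, looking along -z (the intrinsics and any distortion apply to the point x, -y, -z); pixel columns grow to the right and rows downward; lengths in mm; the calibration is good to about 2 mm. A picture is of the moment at which its call begins. There is no depth.
- robot.sign_off(): hands the job in; it is judged then, once.
Trained networks look in a picture, given as the dict that the camera call returned (one of the last four; its "shot" number tells which), for a name from the list of things; names that differ only in an ending like _2 or _b are one class to them, and where a whole thing is asked for, a point or a joint stands for the part that bears it (a point fixed in the world has none). Each returns a list of dicts, best first, with "score" (0 to 1); they miss things now and then, are a little off and sometimes report something else, mostly with a low value. They report only what shows in the picture. A call takes as long as a camera call. They do not tell look-alikes from the thing itself.
- search_frame(label, picture): "at" ([x, y, z] in mm, in world coordinates, good to about 4 mm: the middle of the surface that is visible of it).
The state is a dict: "time_s": time; "q": joint angles; "joint_vel": joint speeds; "effort": joint torques, N m; "tcp_pos": TCP position; "tool_rot": TCP orientation; "ft_force": force on the tool from outside, world axes, zero at the start; "moment": the same for the moment, N m; "gripper_width": opening from 0.0 (shut) to 1.0 (fully open); "finger_force": force on a finger pad.
Only numpy, scipy, OpenCV 4.12 (cv2) and the standard library are available. Lean on these libraries where they do the work, as an engineer would, in place of code of your own. Each camera call takes 0.05 s, during which the arm holds its last target. There are 200 camera calls.

## Working session

There is one attempt and no reset: what is moved stays moved. The work goes in short steps, Python scripts to look and compute and a tool call to move; the robot and the scene stay as the last step left them, time stands still between calls to the robot, and variables do not carry over. Pictures are saved under pics/ and viewed, at most 10 in all, crops included, and the job is handed in when it is done.

Besides the shell and the picture viewer there is one more tool, called after "Call:" as a command line: name --pt "numbers of a row" for each row, then --argument value for the rest. step_arm: Moves the arm, as the interface text tells. Its arguments: {"type":"object","properties":{"steps":{"type":"array"},"force":{"type":"number"}},"required":["steps"]}

```bash
mkdir -p pics; cat > h.py <<'E'
import numpy as np, cv2
from rig import robot, vision, search_frame
def snap(name,fn=None):
    p=vision.snapshot(name)
    if fn: cv2.imwrite('pics/'+fn,p['image'])
    return p
def pix2w(p,uv,z):
    K=np.array(p['intrinsics']);uv=np.atleast_2d(np.array(uv,float))
    d=(uv-K[:2,2])/[K[0,0],K[1,1]]; r0=np.linalg.norm(d,axis=1,keepdims=True); r=r0.copy()
    for _ in range(30): r=r0/(1+p['k1']*r**2)
    s=d*(r/np.maximum(r0,1e-9))
    R=np.array(p['rotation']);e=np.array(p['eye'])
    v=np.c_[s[:,0],-s[:,1],-np.ones(len(s))]@R.T
    return e+v*((z-e[2])/v[:,2])[:,None]
def w2pix(p,X):
    K=np.array(p['intrinsics']);R=np.array(p['rotation'])
    c=(np.atleast_2d(X)-np.array(p['eye']))@R
    s=np.c_[c[:,0],-c[:,1]]/-c[:,2:]
    s=s*(1+p['k1']*(s**2).sum(1,keepdims=True))
    return s*[K[0,0],K[1,1]]+K[:2,2]
E
python3 - <<'E'
from h import *
a=snap('scene','s1.png');b=snap('top','t1.png')
cv2.imwrite('pics/both.png',cv2.resize(np.vstack([a['image'],b['image']]),None,fx=.75,fy=.75))
for n,p in (('scene',a),('top',b)):
    print(n,np.round(p['eye']),p['k1'])
    for l in ('hatch','cover','guide','screwdriver','tape','bottle'):
        print(l,[(np.round(d['at']).tolist(),round(d['score'],2)) for d in search_frame(l,p)][:4])
s=robot.get_state();print({k:np.round(v,3).tolist() for k,v in s.items()},robot.pinch_z)
E
```

```text
scene [ 793.  776. 1114.] -0.0532567893289021
hatch [([510.0, 176.0, 47.0], 0.96)]
cover [([507.0, 166.0, 53.0], 0.73)]
guide [([616.0, 448.0, 26.0], 0.98), ([508.0, 588.0, 25.0], 0.92), ([371.0, 464.0, 21.0], 0.73), ([492.0, 460.0, 23.0], 0.63)]
screwdriver [([698.0, 136.0, 26.0], 0.6)]
tape [([501.0, -108.0, 20.0], 0.82), ([700.0, 140.0, 23.0], 0.66)]
bottle [([566.0, -219.0, 83.0], 0.94)]
top [ 450.  184. 1366.] -0.0710507028527131
hatch [([506.0, 151.0, 51.0], 0.81)]
cover [([505.0, 153.0, 50.0], 0.71)]
guide [([370.0, 460.0, 25.0], 0.73), ([619.0, 438.0, 23.0], 0.72), ([498.0, 581.0, 28.0], 0.6), ([487.0, 453.0, 25.0], 0.48)]
screwdriver [([700.0, 128.0, 28.0], 0.58)]
tape [([498.0, -116.0, 18.0], 0.63)]
bottle [([558.0, -222.0, 98.0], 0.65)]
{'time_s': 0.7, 'q': [1.085, 0.359, 1.51, -0.0, 1.272, -0.115], 'joint_vel': [0.002, 0.001, 0.002, -0.0, 0.002, -0.0], 'effort': [-0.001, -52.743, -27.899, -0.0, 0.002, -0.0], 'tcp_pos': [217.402, 559.213, 198.181], 'tool_rot': [-0.0, 0.184, 0.983, -0.0], 'ft_force': [0.104, -0.806, -0.085], 'moment': [-0.029, 0.046, -0.008], 'finger_force': 0.0, 'gripper_width': 1.002} 18.700000000000003
```

View pics/t1.png

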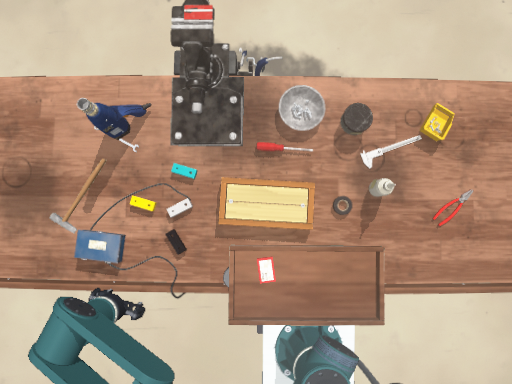

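View pics/s1.png

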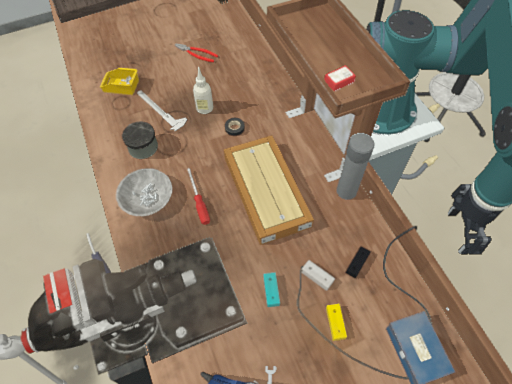

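```bash
python3 - <<'E'
from h import *
a=snap('scene');b=snap('top')
R=lambda x:np.round(x).tolist()
print('tray top',R(pix2w(b,[[228,247],[383,246],[386,324],[229,325]],420)))
print('tray scene',R(pix2w(a,[[408,88],[268,8],[334,105]],420)))
print('cyl base',R(pix2w(a,[[350,195],[340,192],[360,197]],0)),'top view z200,z400',R(pix2w(b,[[226,276]],200)),R(pix2w(b,[[226,276]],400)))
c=np.hstack([cv2.resize(b['image'][160:260,110:210],None,fx=4,fy=4,interpolation=cv2.INTER_CUBIC),cv2.resize(b['image'][160:260,215:315],None,fx=4,fy=4,interpolation=cv2.INTER_CUBIC)])
cv2.imwrite('pics/c.png',c)
d=cv2.resize(a['image'][130:310,220:380],None,fx=3.3,fy=3.3,interpolation=cv2.INTER_CUBIC);cv2.imwrite('pics/d.png',d)
E
```

```text
Traceback (most recent call last):
  File "h.py", line 13, in pix2w
    v=np.c_[s[:,0],-s[:,1],-np.ones(len(s))]@R.T
      ~~~~~~~~~~~~~~~~~~~~~~~~~~~~~~~~~~~~~~^~~~
ValueError: matmul: Input operand 1 has a mismatch in its core dimension 0, with gufunc signature (n?,k),(k,m?)->(n?,m?) (size 4 is different from 3)
```

Rotation is a quaternion; convert it.

```bash
sed -i "s/R=np.array(p\['rotation'\])/R=rot(p)/" h.py; cat >> h.py <<'E'
from scipy.spatial.transform import Rotation
def rot(p): return Rotation.from_quat(np.array(p['rotation'])[[1,2,3,0]]).as_matrix()
E
python3 - <<'E'
from h import *
a=snap('scene');b=snap('top')
R=lambda x:np.round(x).tolist()
print('tray top',R(pix2w(b,[[228,247],[383,246],[386,324],[229,325]],420)))
print('tray scene',R(pix2w(a,[[408,88],[268,8],[334,105]],420)))
print('cyl base',R(pix2w(a,[[350,195],[340,192],[360,197]],0)),'top view z200,z400',R(pix2w(b,[[226,276]],200)),R(pix2w(b,[[226,276]],400)))
c=np.hstack([cv2.resize(b['image'][160:260,110:210],None,fx=4,fy=4,interpolation=cv2.INTER_CUBIC),cv2.resize(b['image'][160:260,215:315],None,fx=4,fy=4,interpolation=cv2.INTER_CUBIC)])
cv2.imwrite('pics/c.png',c)
d=cv2.resize(a['image'][130:310,220:380],None,fx=3.3,fy=3.3,interpolation=cv2.INTER_CUBIC);cv2.imwrite('pics/d.png',d)
E
```

```text
tray top [[381.0, 251.0, 420.0], [386.0, -126.0, 420.0], [198.0, -133.0, 420.0], [195.0, 247.0, 420.0]]
tray scene [[213.0, 264.0, 420.0], [383.0, -120.0, 420.0], [390.0, 245.0, 420.0]]
cyl base [[276.0, 263.0, 0.0], [299.0, 241.0, 0.0], [252.0, 281.0, 0.0]] top view z200,z400 [[279.0, 272.0, 200.0]] [[309.0, 257.0, 400.0]]
```

View pics/c.png

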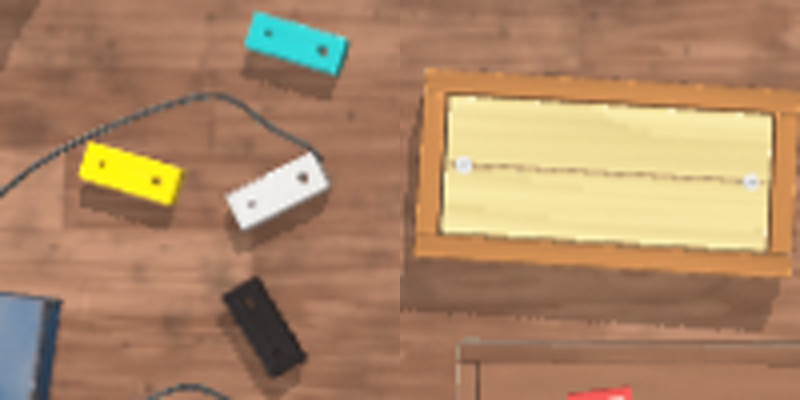

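View pics/d.png

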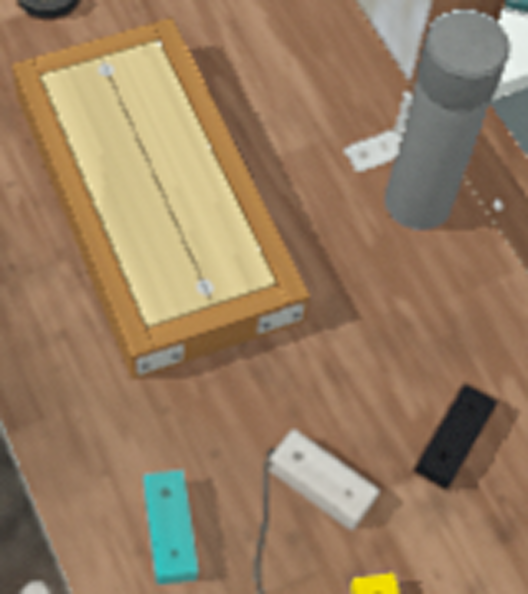

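```bash
cat >> h.py <<'E'
from scipy.optimize import minimize
def boxhull(p,x,y,th,S,z0=0,sc=4):
    c,s=np.cos(th),np.sin(th)
    P=[[x+c*i*S[0]/2-s*j*S[1]/2,y+s*i*S[0]/2+c*j*S[1]/2,z0+k*S[2]] for i in(-1,1) for j in(-1,1) for k in(0,1)]
    return cv2.convexHull(w2pix(p,np.array(P)).astype(np.float32))[:,0]
def fit(views,x0,S,z0=0):
    # views: (picture, mask, roi offset); maximise IoU over up-sampled masks
    def cost(v):
        t=0
        for p,m,(u0,v0) in views:
            h=boxhull(p,v[0],v[1],v[2],S,z0)
            M=np.zeros(m.shape,np.uint8)
            cv2.fillConvexPoly(M,np.round(((h-[u0,v0]+.5)*8-.5)*16).astype(np.int32),1,shift=4)
            t+=1-(M&m).sum()/max(1,(M|m).sum())
        return t
    return min((minimize(cost,[x0[0]+dx,x0[1]+dy,x0[2]+dt],method='Nelder-Mead',options=dict(initial_simplex=np.array([x0[0]+dx,x0[1]+dy,x0[2]+dt])+np.array([[0,0,0],[6,0,0],[0,6,0],[0,0,.15]]))) for dx,dy,dt in((0,0,0),(3,-3,.1),(-3,3,-.1))),key=lambda r:r.fun)
def mask(p,c,r,f):
    u0,v0=int(c[0]-r),int(c[1]-r)
    im=cv2.resize(p['image'][v0:v0+2*r,u0:u0+2*r],None,fx=8,fy=8,interpolation=cv2.INTER_CUBIC)
    m=f(cv2.cvtColor(im,cv2.COLOR_BGR2HSV)).astype(np.uint8)
    n,l,st,_=cv2.connectedComponentsWithStats(m); k=1+np.argmax(st[1:,4])
    return cv2.morphologyEx((l==k).astype(np.uint8),cv2.MORPH_CLOSE,np.ones((25,25))),(u0,v0)
def white(h): return (h[...,1]<60)&(h[...,2]>110)
E
python3 - <<'E'
from h import *
a=snap('scene');b=snap('top')
V=[]
for p in(b,a):
    c=w2pix(p,[[487,453,20]])[0]; m,o=mask(p,c,30,white); V.append((p,m,o))
for v in ([V[0]],[V[1]],V):
    r=fit(v,[487,453,.4],(32,84,25)); print(np.round(r.x,3),round(r.fun,3))
    r=fit(v,[487,453,-.4],(32,84,25)); print(np.round(r.x,3),round(r.fun,3))
# cover by yellow-ish mask
def ply(h): return (h[...,0]>18)&(h[...,0]<35)&(h[...,2]>190)&(h[...,1]>50)&(h[...,1]<150)
C=[]
for p in(b,a):
    c=w2pix(p,[[506,152,50]])[0]; m,o=mask(p,c,70,ply); C.append((p,m,o)); print(m.sum()/64)
for v in ([C[0]],[C[1]],C):
    r=fit(v,[506,152,0],(116,276,.1),50); print(np.round(r.x,3),round(r.fun,3))
for q,z in(([[230.75,201],[302.75,205.25]],50),):
    L=pix2w(b,q,z);d=L[0]-L[1];print('line',L.round(1).tolist(),L.mean(0).round(1),np.arctan2(-d[0],d[1]))
f=3.3;L=pix2w(a,[[220+107/f,130+69/f],[220+205/f,130+289/f]],50);d=L[1]-L[0];print('line scene',L.round(1).tolist(),L.mean(0),np.arctan2(-d[0],d[1]))
for z in (0,200,300,400,500): print(z,w2pix(a,[[0,0,z]]).round(),w2pix(b,[[0,0,z]]).round())
E
```

```text
[486.195 452.714   0.503] 0.047
[486.161 452.954   0.497] 0.046
[4.85440e+02 4.51527e+02 4.82000e-01] 0.067
[4.85829e+02 4.51014e+02 4.83000e-01] 0.068
[485.864 452.075   0.487] 0.125
[485.897 452.247   0.488] 0.126
2754.546875
3116.296875
[ 5.03491e+02  1.49958e+02 -4.90000e-02] 0.021
[ 5.03365e+02  1.50193e+02 -4.80000e-02] 0.025
[ 5.03448e+02  1.50144e+02 -4.90000e-02] 0.047
line [[508.8, 270.8, 50.0], [496.7, 26.8, 50.0]] [502.8 148.8  50. ] -0.04936552079487186
line scene [[495.2, 29.7, 50.0], [509.0, 274.9, 50.0]] [502.07747731 152.34207181  50.        ] -0.05616527748159789
0 [[382. 108.]] [[308. 349.]]
200 [[397.  63.]] [[317. 371.]]
300 [[406.  37.]] [[323. 386.]]
400 [[416.   6.]] [[329. 403.]]
500 [[428. -28.]] [[338. 424.]]
```

Call:
step_arm --pt "255 0.024 -0.0175 0.005 1.6" --pt "255 0.024 -0.0175 0.005 1.6" --pt "255 0.024 -0.0175 0.005 1.6" --pt "255 0.024 -0.0175 0.005 1.6" --pt "255 0.024 -0.0175 0.005 1.6" --pt "255 0.024 -0.0175 0.005 1.6" --pt "255 0.024 -0.0175 0.005 1.6" --pt "255 0.024 -0.0175 0.005 1.6" --pt "255 0.024 -0.0175 0.005 1.6" --pt "255 0.024 -0.0175 0.005 1.6" --pt "255 0.024 -0.0175 0.005 1.6" --pt "255 0.022 -0.0175 0.005 0.8" --force 30

```text
time_s: 2.0
tcp_pos: [504.8, 348.2, 258.5]
tool_rot: [0.0, 0.024, 1.0, 0.0]
ft_force: [0.8, 1.1, 0.8]
gripper_width: -0.005
finger_force: 0.0
```

```bash
python3 - <<'E'
from h import *
a=snap('scene','s2.png')
s=robot.get_state();print({k:np.round(v,3).tolist() for k,v in s.items()})
t=np.array(s['tcp_pos']); 
for z in (0,100,200,250,300,400): print(z,w2pix(a,[t+[0,0,z]]).round())
E
```

```text
{'time_s': 2.05, 'q': [0.486, 0.333, 1.395, -0.004, 1.409, -1.034], 'joint_vel': [0.044, -0.011, 0.025, 0.015, -0.024, 0.131], 'effort': [6.273, -53.757, -25.287, 2.09, 1.25, 0.033], 'tcp_pos': [509.736, 345.113, 259.483], 'tool_rot': [0.003, 0.025, 1.0, -0.001], 'ft_force': [4.236, -2.063, 0.549], 'moment': [-0.08, -0.177, 0.072], 'finger_force': 0.0, 'gripper_width': -0.002}
0 [[299. 199.]]
100 [[302. 175.]]
200 [[307. 145.]]
250 [[309. 128.]]
300 [[312. 109.]]
400 [[319.  64.]]
```

View pics/s2.png

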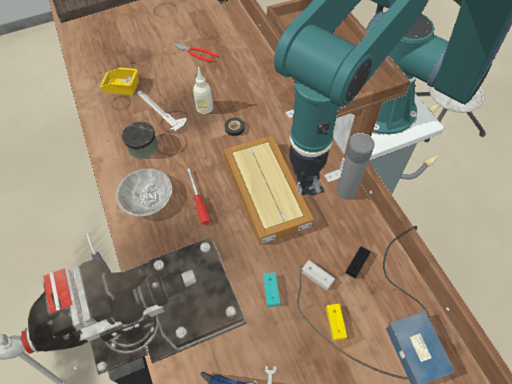

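Call:
step_arm --pt "255 0.0 -0.02 -0.02 0" --pt "255 0.0 -0.02 -0.02 0" --pt "255 0.0 -0.02 -0.02 0" --pt "255 0.0 -0.02 -0.02 0" --pt "255 0.0 -0.02 -0.02 0" --pt "255 0.003 -0.02 -0.02 0" --pt "255 0.0 -0.019 -0.02 0" --pt "255 0.0 0 -0.02 0" --pt "255 0 0 -0.015 0" --pt "255 0 0 -0.01 0" --pt "255 0 0 -0.007 0" --pt "255 0 0 0 0"

```text
time_s: 3.05
tcp_pos: [505.6, 210.2, 65.1]
tool_rot: [-0.001, 0.025, 1.0, -0.0]
ft_force: [-0.0, 1.1, -0.3]
gripper_width: -0.0
finger_force: 0.0
```

Call:
step_arm --pt "255 0 0 0 0" --pt "255 0 0 0 0" --pt "255 0 0 0 0" --pt "255 0 0 0 0"

```text
time_s: 3.38
tcp_pos: [507.1, 210.5, 67.0]
tool_rot: [0.001, 0.025, 1.0, 0.0]
ft_force: [-0.1, 0.1, -1.0]
gripper_width: 0.001
finger_force: 0.0
```

```bash
python3 - <<'E'
from h import *
a=snap('scene');s=robot.get_state();print({k:np.round(v,3).tolist() for k,v in s.items()})
E
```

```text
{'time_s': 3.433, 'q': [0.268, 0.44, 1.763, -0.0, 0.938, -1.254], 'joint_vel': [-0.002, 0.002, 0.003, 0.001, -0.001, 0.001], 'effort': [0.017, -50.865, -20.777, -0.0, -0.008, 0.0], 'tcp_pos': [506.906, 210.453, 66.867], 'tool_rot': [0.001, 0.025, 1.0, 0.0], 'ft_force': [0.167, 0.092, 0.051], 'moment': [-0.013, 0.003, -0.023], 'finger_force': 0.0, 'gripper_width': 0.001}
```

Call:
step_arm --pt "255 0 0 -0.004 0" --pt "255 0 0 -0.004 0" --pt "255 0 0 -0.004 0" --pt "255 0 0 -0.0006 0" --pt "255 0 0 -0.0006 0" --pt "255 0 0 -0.0006 0" --pt "255 0 0 -0.0006 0" --pt "255 0 0 -0.0006 0" --pt "255 0 0 -0.0006 0" --pt "255 0 0 -0.0006 0" --pt "255 0 0 0 0" --pt "255 0 0 0 0"

```text
time_s: 4.43
tcp_pos: [506.4, 210.2, 49.9]
tool_rot: [-0.0, 0.025, 1.0, -0.0]
ft_force: [-0.5, -0.1, 0.2]
gripper_width: -0.002
finger_force: 0.0
```

Call:
step_arm --pt "255 0 0 -0.0006 0" --pt "255 0 0 -0.0006 0" --pt "255 0 0 -0.0006 0" --pt "255 0 0 0 0" --pt "255 0 0 0 0"

```text
time_s: 4.85
tcp_pos: [506.3, 210.2, 48.1]
tool_rot: [-0.0, 0.025, 1.0, -0.0]
ft_force: [-0.4, 0.3, -0.2]
gripper_width: -0.003
finger_force: 0.0
```

```bash
cat > f.py <<'E'
from h import *
F=[];Z=[]
for _ in range(5):
    s=robot.get_state();F.append(s['ft_force']);Z.append(s['tcp_pos']);vision.snapshot('top')
print(round(s['time_s'],2),'F',np.mean(F,0).round(2),'sd',np.std(F,0).round(2)[2],'p',np.mean(Z,0).round(2),np.std(Z,0)[2].round(3))
E
python3 f.py
```

```text
5.05 F [ 0.08 -0.18 -0.35] sd 0.47 p [506.39 210.19  48.16] 0.038
```

Call:
step_arm --pt "255 0 0 -0.0005 0" --pt "255 0 0 -0.0005 0" --pt "255 0 0 -0.0005 0" --pt "255 0 0 0 0" --pt "255 0 0 0 0"

```text
time_s: 5.52
tcp_pos: [506.4, 210.2, 46.6]
tool_rot: [-0.0, 0.025, 1.0, -0.0]
ft_force: [0.8, 0.6, 0.1]
gripper_width: 0.005
finger_force: 0.0
```

```bash
python3 f.py
```

```text
5.72 F [0.24 0.14 0.09] sd 0.31 p [506.41 210.19  46.65] 0.024
```

Call:
step_arm --pt "255 0 0 -0.0005 0" --pt "255 0 0 -0.0005 0" --pt "255 0 0 -0.0005 0" --pt "255 0 0 -0.0005 0" --pt "255 0 0 0 0" --pt "255 0 0 0 0"

```text
time_s: 6.27
tcp_pos: [506.4, 210.2, 44.6]
tool_rot: [-0.0, 0.025, 1.0, -0.0]
ft_force: [0.6, 0.0, -0.1]
gripper_width: -0.002
finger_force: 0.0
```

```bash
python3 f.py
```

```text
6.47 F [-0.19  0.1  -0.07] sd 0.31 p [506.4  210.19  44.66] 0.027
```

```bash
python3 - <<'E'
from h import *
a=snap('scene');b=snap('top')
t=robot.get_state()['tcp_pos'];u=w2pix(a,[t])[0];print(u,w2pix(b,[t]))
x,y=int(u[0]-60),int(u[1]-60)
cv2.imwrite('pics/e.png',cv2.resize(a['image'][y:y+110,x:x+120],None,fx=5,fy=5,interpolation=cv2.INTER_CUBIC));print(x,y)
E
```

```text
[273.30898063 199.77015842] [[248.67202042 201.94301074]]
213 139
```

View pics/e.png

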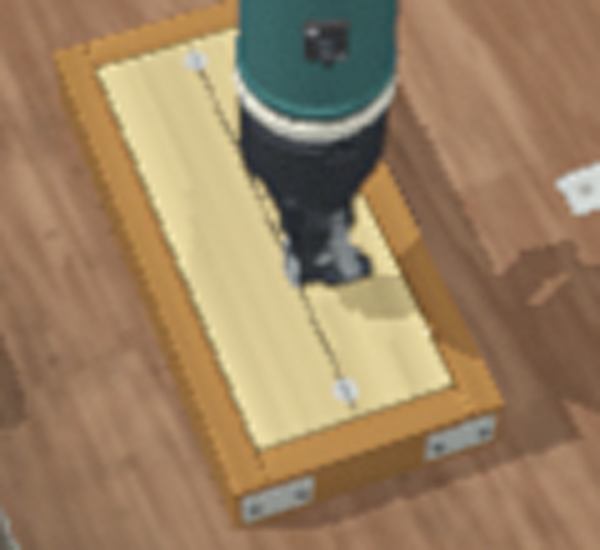

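Call:
step_arm --pt "255 0 0 -0.0005 0" --pt "255 0 0 -0.0005 0" --pt "255 0 0 -0.0005 0" --pt "255 0 0 -0.0005 0" --pt "255 0 0 0 0"

```text
time_s: 7.03
tcp_pos: [506.3, 210.1, 42.5]
tool_rot: [-0.0, 0.025, 1.0, -0.0]
ft_force: [0.4, -0.3, -0.7]
gripper_width: 0.005
finger_force: 0.0
```

Call:
step_arm --pt "255 0 0 0 0"

```text
time_s: 7.12
tcp_pos: [506.4, 210.2, 42.6]
tool_rot: [-0.0, 0.025, 1.0, -0.0]
ft_force: [-0.8, -0.0, 1.1]
gripper_width: 0.001
finger_force: 0.0
```

Call:
step_arm --pt "255 0 0 0 0"

```text
time_s: 7.2
tcp_pos: [506.4, 210.2, 42.6]
tool_rot: [-0.0, 0.025, 1.0, -0.0]
ft_force: [-0.2, 0.1, -0.7]
gripper_width: -0.001
finger_force: 0.0
```

Call:
step_arm --pt "255 0 0 -0.0006 0" --pt "255 0 0 -0.0006 0" --pt "255 0 0 -0.0006 0" --pt "255 0 0 0 0"

```text
time_s: 7.53
tcp_pos: [506.3, 210.2, 40.7]
tool_rot: [-0.0, 0.025, 1.0, -0.0]
ft_force: [-0.3, -0.2, 0.1]
gripper_width: 0.001
finger_force: 0.0
```

```bash
python3 f.py
```

```text
7.73 F [ 0.05  0.18 -0.2 ] sd 0.22 p [506.35 210.18  40.8 ] 0.04
```

```bash
python3 - <<'E'
from h import *
a=snap('scene');s=robot.get_state();print(np.round(s['q'],4),np.round(s['effort'],2),s['tcp_pos'],s['moment'])
t=s['tcp_pos'];u=w2pix(a,[t]);print(u, w2pix(a,[[t[0],t[1],50]]),w2pix(a,[[t[0],t[1],60]]))
im=a['image'].copy();x,y=240,165
im=cv2.resize(im[y:y+55,x:x+70],None,fx=10,fy=10,interpolation=cv2.INTER_CUBIC)
for z in(t[2],50,60):
    v=w2pix(a,[[t[0],t[1],z]])[0];cv2.circle(im,(int((v[0]-x+.5)*10),int((v[1]-y+.5)*10)),3,(0,0,255),-1)
cv2.imwrite('pics/e2.png',im)
E
```

```text
[ 2.6750e-01  4.7770e-01  1.7830e+00 -1.0000e-04  8.8090e-01 -1.2535e+00] [ -0.   -51.76 -19.23  -0.     0.    -0.  ] [506.41668785 210.20043436  40.87236939] [-0.01164926 -0.03123339  0.05533682]
[[273.28028331 200.45612502]] [[273.36627119 198.82633937]] [[273.46169906 197.01717568]]
```

View pics/e2.png

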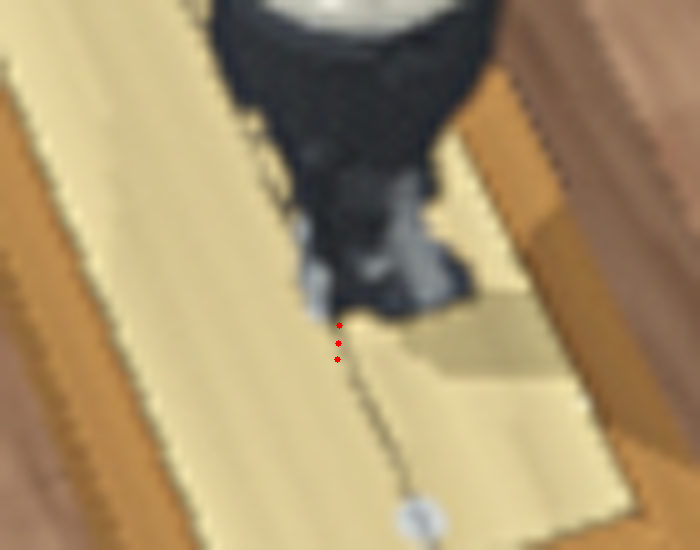

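Call:
step_arm --pt "255 0 0 -0.0006 0" --pt "255 0 0 -0.0006 0" --pt "255 0 0 -0.0006 0" --pt "255 0 0 -0.0006 0" --pt "255 0 0 0 0"

```text
time_s: 8.25
tcp_pos: [506.3, 210.1, 38.3]
tool_rot: [-0.0, 0.025, 1.0, -0.0]
ft_force: [-1.0, 0.3, 0.2]
gripper_width: -0.005
finger_force: 0.0
```

Call:
step_arm --pt "255 0 0 0 0"

```text
time_s: 8.33
tcp_pos: [506.3, 210.2, 38.4]
tool_rot: [-0.0, 0.025, 1.0, -0.0]
ft_force: [-0.7, 0.4, 0.0]
gripper_width: -0.001
finger_force: 0.0
```

```bash
python3 f.py; python3 - <<'E'
from h import *
b=snap('top');a=snap('scene');t=np.array(robot.get_state()['tcp_pos'])
out=[]
for p,x,y in((b,225,175),(a,245,165)):
    im=cv2.resize(p['image'][y:y+50,x:x+50],None,fx=8,fy=8,interpolation=cv2.INTER_CUBIC)
    for z,c in((t[2],(0,0,255)),(70,(0,255,0)),(100,(255,0,0))):
        v=w2pix(p,[[t[0],t[1],z]])[0];cv2.circle(im,(int((v[0]-x+.5)*8),int((v[1]-y+.5)*8)),2,c,-1)
    out.append(im)
cv2.imwrite('pics/g.png',np.hstack(out))
E
```

```text
8.53 F [-0.28  0.22 -0.21] sd 0.77 p [506.41 210.19  38.45] 0.04
```

View pics/g.png

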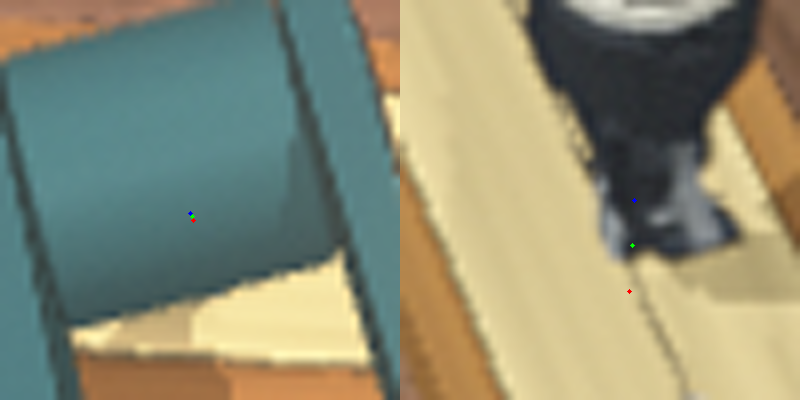

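Call:
step_arm --pt "255 0 0 -0.0006 0" --pt "255 0 0 -0.0006 0" --pt "255 0 0 -0.0006 0" --pt "255 0 0 -0.0006 0" --pt "255 0 0 0 0"

```text
time_s: 9.1
tcp_pos: [506.3, 210.2, 35.9]
tool_rot: [-0.0, 0.025, 1.0, -0.0]
ft_force: [0.1, 0.3, -1.0]
gripper_width: 0.0
finger_force: 0.0
```

```bash
python3 f.py
```

```text
9.3 F [ 0.14  0.29 -0.29] sd 0.35 p [506.35 210.18  35.99] 0.059
```

Call:
step_arm --pt "255 0 0 -0.0006 0" --pt "255 0 0 -0.0006 0" --pt "255 0 0 -0.0006 0" --pt "255 0 0 -0.0006 0" --pt "255 0 0 0 0"

```text
time_s: 9.77
tcp_pos: [506.3, 210.1, 33.5]
tool_rot: [-0.0, 0.025, 1.0, -0.0]
ft_force: [-0.8, 0.4, -0.1]
gripper_width: 0.0
finger_force: 0.0
```

```bash
python3 f.py; python3 - <<'E'
from h import *
a=snap('scene');t=np.array(robot.get_state()['tcp_pos'])
# darkness profile down the column through the tip
for dx in (-2,0,2,4,8):
    v=w2pix(a,[[t[0],t[1],50]])[0];u=int(round(v[0]))+dx
    print(u,a['image'][185:206,u].mean(1).round().astype(int).tolist())
E
```

```text
9.97 F [-0.06  0.36 -0.15] sd 0.69 p [506.35 210.18  33.6 ] 0.06
271 [44, 47, 41, 47, 54, 53, 70, 109, 147, 150, 149, 150, 157, 176, 191, 190, 189, 189, 189, 188, 189]
273 [43, 45, 45, 44, 43, 42, 40, 44, 49, 63, 76, 56, 59, 122, 181, 184, 191, 191, 191, 190, 190]
275 [57, 55, 52, 42, 47, 46, 52, 67, 69, 53, 50, 52, 86, 157, 194, 174, 162, 154, 147, 177, 181]
277 [61, 59, 52, 45, 48, 48, 65, 108, 135, 73, 54, 53, 59, 105, 161, 179, 182, 192, 192, 185, 156]
281 [88, 100, 112, 125, 131, 131, 132, 131, 135, 134, 116, 97, 84, 125, 160, 156, 162, 183, 191, 189, 189]
```

Call:
step_arm --pt "255 0 0 -0.0006 0" --pt "255 0 0 -0.0006 0" --pt "255 0 0 -0.0006 0" --pt "255 0 0 -0.0006 0" --pt "255 0 0 -0.0006 0" --pt "255 0 0 -0.0006 0" --pt "255 0 0 0 0"

```text
time_s: 10.65
tcp_pos: [506.3, 210.2, 29.9]
tool_rot: [-0.0, 0.025, 1.0, -0.0]
ft_force: [0.1, 0.6, 0.4]
gripper_width: 0.002
finger_force: 0.0
```

```bash
cat >> f.py <<'E'
a=vision.snapshot('scene')
print([a['image'][192:208,u].mean(1).round().astype(int).tolist() for u in (273,275)])
E
python3 f.py
```

```text
10.85 F [0.14 0.56 0.18] sd 0.18 p [506.37 210.19  30.02] 0.06
[[44, 46, 58, 58, 56, 54, 96, 162, 185, 192, 192, 191, 191, 190, 188, 189], [50, 64, 66, 50, 50, 53, 119, 183, 165, 162, 156, 148, 177, 181, 192, 193]]
```

Call:
step_arm --pt "255 0 0 -0.0006 0" --pt "255 0 0 -0.0006 0" --pt "255 0 0 -0.0006 0" --pt "255 0 0 -0.0006 0" --pt "255 0 0 0 0"

```text
time_s: 11.37
tcp_pos: [506.3, 210.2, 27.5]
tool_rot: [-0.0, 0.025, 1.0, -0.0]
ft_force: [-0.2, 0.2, 0.4]
gripper_width: 0.0
finger_force: 0.0
```

```bash
python3 f.py
```

```text
11.57 F [0.05 0.09 0.08] sd 0.4 p [506.36 210.18  27.6 ] 0.061
[[40, 43, 45, 51, 59, 51, 61, 123, 185, 194, 192, 191, 191, 190, 190, 188], [51, 67, 74, 59, 51, 50, 71, 128, 161, 150, 156, 148, 177, 181, 192, 192]]
```

Call:
step_arm --pt "255 0 0 -0.0006 0" --pt "255 0 0 -0.0006 0" --pt "255 0 0 -0.0006 0" --pt "255 0 0 -0.0006 0" --pt "255 0 0 0 0"

```text
time_s: 12.08
tcp_pos: [506.3, 210.1, 25.1]
tool_rot: [-0.0, 0.025, 1.0, -0.0]
ft_force: [-0.3, 0.3, -0.1]
gripper_width: -0.002
finger_force: 0.0
```

```bash
python3 f.py
```

```text
12.28 F [-0.05  0.06 -0.14] sd 0.35 p [506.35 210.18  25.2 ] 0.049
[[41, 45, 44, 55, 61, 57, 54, 102, 171, 195, 193, 191, 190, 190, 189, 188], [47, 54, 65, 67, 51, 51, 51, 88, 139, 141, 156, 149, 177, 181, 192, 191]]
```

Call:
step_arm --pt "255 0 0 -0.0006 0" --pt "255 0 0 -0.0006 0" --pt "255 0 0 -0.0006 0" --pt "255 0 0 -0.0006 0" --pt "255 0 0 0 0"

```text
time_s: 12.8
tcp_pos: [506.3, 210.2, 22.7]
tool_rot: [-0.0, 0.025, 1.0, -0.0]
ft_force: [0.0, -0.1, -0.8]
gripper_width: 0.001
finger_force: 0.0
```

```bash
python3 f.py
```

```text
13.0 F [-0.15  0.16 -0.46] sd 0.34 p [506.34 210.18  22.79] 0.054
[[41, 41, 44, 46, 58, 60, 52, 59, 129, 196, 193, 191, 191, 191, 188, 188], [46, 51, 67, 73, 61, 51, 52, 71, 118, 142, 156, 148, 177, 181, 191, 192]]
```

Call:
step_arm --pt "255 0 0 -0.0006 0" --pt "255 0 0 -0.0006 0" --pt "255 0 0 -0.0006 0" --pt "255 0 0 -0.0006 0" --pt "255 0 0 0 0"

```text
time_s: 13.52
tcp_pos: [506.3, 210.2, 20.3]
tool_rot: [-0.0, 0.025, 1.0, -0.0]
ft_force: [-0.9, -0.0, -1.6]
gripper_width: 0.002
finger_force: 0.0
```

```bash
python3 f.py
```

```text
13.72 F [ 0.1   0.11 -0.59] sd 0.58 p [506.35 210.17  20.39] 0.057
[[45, 42, 39, 46, 57, 59, 55, 54, 104, 171, 194, 193, 191, 190, 188, 188], [48, 53, 66, 69, 67, 51, 52, 56, 91, 141, 157, 150, 177, 182, 191, 191]]
```

Call:
step_arm --pt "255 0 0 -0.0006 0" --pt "255 0 0 -0.0006 0" --pt "255 0 0 -0.0006 0" --pt "255 0 0 -0.0006 0" --pt "255 0 0 0 0"

```text
time_s: 14.23
tcp_pos: [506.3, 210.1, 17.9]
tool_rot: [-0.0, 0.025, 1.0, -0.0]
ft_force: [0.4, 0.1, -0.5]
gripper_width: -0.0
finger_force: 0.0
```

```bash
python3 f.py
```

```text
14.43 F [0.26 0.28 0.01] sd 0.37 p [506.35 210.17  17.99] 0.06
[[43, 45, 44, 44, 49, 55, 59, 50, 63, 136, 196, 193, 191, 190, 190, 189], [47, 45, 52, 71, 80, 65, 51, 50, 76, 125, 145, 150, 177, 182, 190, 192]]
```

Call:
step_arm --pt "255 0 0 -0.0006 0" --pt "255 0 0 -0.0006 0" --pt "255 0 0 -0.0006 0" --pt "255 0 0 -0.0006 0" --pt "255 0 0 0 0"

```text
time_s: 14.95
tcp_pos: [506.4, 210.2, 15.6]
tool_rot: [0.0, 0.025, 1.0, -0.0]
ft_force: [0.2, -0.2, 0.4]
gripper_width: 0.0
finger_force: 0.3
```

```bash
sed -i '/image/d;/scene/d' f.py; python3 f.py; python3 - <<'E'
from h import *
a=snap('scene');t=np.array(robot.get_state()['tcp_pos'])
x,y=245,165
im=cv2.resize(a['image'][y:y+55,x:x+70],None,fx=10,fy=10,interpolation=cv2.INTER_CUBIC)
v=w2pix(a,[[t[0],t[1],50]])[0];cv2.circle(im,(int((v[0]-x+.5)*10),int((v[1]-y+.5)*10)),3,(0,0,255),-1)
cv2.imwrite('pics/k.png',im)
E
```

```text
15.15 F [-0.06  0.16  0.46] sd 0.77 p [506.44 210.22  15.65] 0.039
```

View pics/k.png

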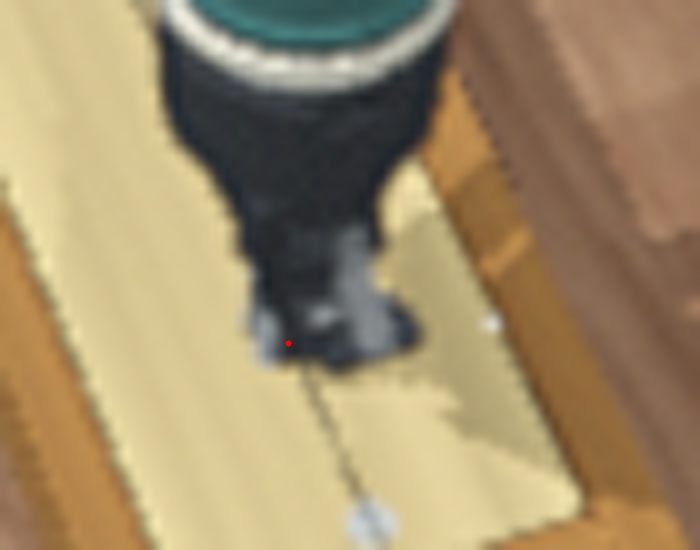

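Call:
step_arm --pt "255 0 0 -0.0005 0" --pt "255 0 0 -0.0005 0" --pt "255 0 0 -0.0005 0" --pt "255 0 0 0 0"

```text
time_s: 15.58
tcp_pos: [506.5, 210.4, 14.3]
tool_rot: [0.0, 0.025, 1.0, 0.0]
ft_force: [-0.8, 1.6, 3.0]
gripper_width: 0.004
finger_force: 1.5
```

```bash
python3 f.py
```

```text
15.78 F [-0.6   1.71  3.08] sd 0.72 p [506.49 210.39  14.27] 0.004
```

Call:
step_arm --pt "255 0 0 0.006 0" --pt "255 -0.001 -0.02 0 0" --pt "255 -0.001 -0.02 0 0" --pt "255 0 0 0 0" --pt "255 0 0 -0.003 0" --pt "255 0 0 -0.0006 0" --pt "255 0 0 -0.0006 0" --pt "255 0 0 -0.0006 0" --pt "255 0 0 -0.0006 0" --pt "255 0 0 0 0"

```text
time_s: 16.67
tcp_pos: [504.5, 170.7, 15.7]
tool_rot: [0.0, 0.024, 1.0, -0.0]
ft_force: [-3.2, -1.9, 12.5]
gripper_width: -0.004
finger_force: 6.1
```

```bash
python3 f.py
```

```text
16.87 F [-2.49 -1.77 12.  ] sd 0.56 p [504.52 170.69  15.7 ] 0.008
```

Call:
step_arm --pt "255 0 0 0.006 0" --pt "255 -0.001 -0.02 0 0" --pt "255 -0.001 -0.02 0 0" --pt "255 0 0 0 0" --pt "255 0 0 -0.0024 0" --pt "255 0 0 -0.0006 0" --pt "255 0 0 -0.0006 0" --pt "255 0 0 -0.0006 0" --pt "255 0 0 -0.0006 0" --pt "255 0 0 -0.0006 0" --pt "255 0 0 0 0"

```text
time_s: 17.83
tcp_pos: [502.5, 130.8, 15.9]
tool_rot: [0.0, 0.025, 1.0, 0.0]
ft_force: [-0.5, 1.4, 6.4]
gripper_width: 0.001
finger_force: 3.6
```

```bash
python3 f.py
```

```text
18.03 F [-1.68  1.37  7.08] sd 0.39 p [502.49 130.85  15.93] 0.013
```

Call:
step_arm --pt "255 0 0 0.0054 0" --pt "255 -0.001 -0.02 0 0" --pt "255 0 0 0 0" --pt "255 0 0 -0.0024 0" --pt "255 0 0 -0.0006 0" --pt "255 0 0 -0.0006 0" --pt "255 0 0 -0.0006 0" --pt "255 0 0 -0.0006 0" --pt "255 0 0 -0.0006 0" --pt "255 0 0 0 0"

```text
time_s: 18.92
tcp_pos: [501.3, 110.4, 15.4]
tool_rot: [-0.0, 0.025, 1.0, -0.0]
ft_force: [-1.1, 0.3, 4.5]
gripper_width: -0.002
finger_force: 1.8
```

```bash
python3 f.py
```

```text
19.12 F [-1.16  0.49  3.84] sd 0.58 p [501.33 110.4   15.48] 0.015
```

Call:
step_arm --pt "255 0 0 0.0054 0" --pt "255 0.001 0.02 0 0" --pt "255 0.001 0.02 0 0" --pt "255 0 0 0 0" --pt "255 0 0 -0.0024 0" --pt "255 0 0 -0.0006 0" --pt "255 0 0 -0.0006 0" --pt "255 0 0 -0.0006 0" --pt "255 0 0 -0.0006 0" --pt "255 0 0 -0.0006 0" --pt "255 0 0 0 0"

```text
time_s: 20.08
tcp_pos: [503.2, 149.5, 15.9]
tool_rot: [-0.0, 0.025, 1.0, -0.0]
ft_force: [-1.3, -1.4, 9.1]
gripper_width: -0.004
finger_force: 4.1
```

```bash
python3 f.py
```

```text
20.28 F [-2.1  -1.23  8.28] sd 0.45 p [503.23 149.54  15.95] 0.002
```

Call:
step_arm --pt "255 0 0 0.0054 0" --pt "255 0.001 0.02 0 0" --pt "255 0.001 0.02 0 0" --pt "255 0 0 0 0" --pt "255 0 0 -0.0024 0" --pt "255 0 0 -0.0006 0" --pt "255 0 0 -0.0006 0" --pt "255 0 0 -0.0006 0" --pt "255 0 0 -0.0006 0" --pt "255 0 0 -0.0006 0" --pt "255 0 0 0 0"

```text
time_s: 21.25
tcp_pos: [505.2, 189.7, 15.4]
tool_rot: [-0.0, 0.025, 1.0, -0.0]
ft_force: [-1.3, -1.3, 3.2]
gripper_width: 0.0
finger_force: 1.3
```

```bash
python3 f.py
```

```text
21.45 F [-0.66 -1.31  2.65] sd 0.76 p [505.29 189.83  15.42] 0.022
```

Call:
step_arm --pt "255 0 0 0.0054 0" --pt "255 -0.0005 -0.01 0 0" --pt "255 0 0 0 0" --pt "255 0 0 -0.0024 0" --pt "255 0 0 -0.0006 0" --pt "255 0 0 -0.0006 0" --pt "255 0 0 -0.0006 0" --pt "255 0 0 -0.0006 0" --pt "255 0 0 -0.0006 0" --pt "255 0 0 0 0"

```text
time_s: 22.33
tcp_pos: [504.9, 180.4, 15.6]
tool_rot: [0.0, 0.025, 1.0, 0.0]
ft_force: [-1.2, -0.2, 4.4]
gripper_width: -0.0
finger_force: 2.3
```

```bash
sed -i 's/range(5)/range(10)/' f.py; python3 f.py
```

```text
22.78 F [-1.64  0.47  4.84] sd 0.56 p [504.86 180.38  15.6 ] 0.008
```

Call:
step_arm --pt "255 0 0 0.0054 0" --pt "255 -0.0005 -0.01 0 0" --pt "255 0 0 0 0" --pt "255 0 0 -0.0024 0" --pt "255 0 0 -0.0006 0" --pt "255 0 0 -0.0006 0" --pt "255 0 0 -0.0006 0" --pt "255 0 0 -0.0006 0" --pt "255 0 0 -0.0006 0" --pt "255 0 0 0 0"

```text
time_s: 23.67
tcp_pos: [504.4, 170.3, 15.8]
tool_rot: [-0.0, 0.025, 1.0, -0.0]
ft_force: [-1.1, -0.6, 7.5]
gripper_width: -0.0
finger_force: 3.5
```

```bash
python3 f.py
```

```text
24.12 F [-1.75 -0.53  6.83] sd 0.56 p [504.35 170.29  15.86] 0.011
```

Call:
step_arm --pt "255 0 0 0.0054 0" --pt "255 -0.0015 -0.025 0 0" --pt "255 -0.001 -0.025 0 0" --pt "255 0 0 0 0" --pt "255 0 0 -0.0024 0" --pt "255 0 0 -0.0006 0" --pt "255 0 0 -0.0006 0" --pt "255 0 0 -0.0006 0" --pt "255 0 0 -0.0006 0" --pt "255 0 0 -0.0006 0" --pt "255 0 0 0 0"

```text
time_s: 25.08
tcp_pos: [502.0, 120.7, 15.7]
tool_rot: [0.0, 0.025, 1.0, 0.0]
ft_force: [-0.5, 0.9, 5.9]
gripper_width: -0.001
finger_force: 2.7
```

```bash
python3 f.py
```

```text
25.53 F [-1.12  0.6   5.38] sd 0.55 p [502.   120.75  15.75] 0.015
```

Call:
step_arm --pt "255 0 0 0.03 0" --pt "255 0 0 0.03 0" --pt "200 -0.0016 0.0331 0.0045 -5.9" --pt "75 -0.0016 0.0332 0.0045 -5.9" --pt "75 -0.0016 0.0332 0.0045 -5.9" --pt "75 -0.0016 0.0332 0.0045 -5.9" --pt "75 -0.0016 0.0332 0.0045 -5.9" --pt "75 -0.0016 0.0332 0.0045 -5.9" --pt "75 -0.0016 0.0332 0.0045 -5.9" --pt "75 -0.0016 0.0332 0.0045 -5.9" --pt "75 -0.0016 0.0332 0.0045 -5.9" --pt "75 -0.0015 0.0331 0.0041 -6.1"

```text
time_s: 26.58
tcp_pos: [485.2, 454.0, 120.0]
tool_rot: [-0.0, 0.517, 0.856, -0.0]
ft_force: [0.1, 0.4, 0.1]
gripper_width: 0.706
finger_force: 0.0
```

Call:
step_arm --pt "75 0 0 -0.03 0" --pt "75 0 0 -0.03 0" --pt "75 0 0 -0.01 0" --pt "75 0 0 0 0" --pt "75 0 0 0 0"

```text
time_s: 27.0
tcp_pos: [485.5, 451.6, 49.6]
tool_rot: [-0.0, 0.515, 0.857, -0.001]
ft_force: [0.1, 0.4, -0.0]
gripper_width: 0.707
finger_force: 0.0
```

```bash
python3 - <<'E'
from h import *
a=snap('scene','s5.png');b=snap('top','t5.png');s=robot.get_state();t=np.array(s['tcp_pos']);print(t,s['tool_rot'],s['gripper_width'],s['ft_force'])
print('k.png tip corners at z=50',pix2w(a,[[245+25.5,165+34],[245+26.5,165+36],[245+34,165+36.8],[245+40,165+35],[245+41.5,165+33]],50).round(1).tolist())
# silhouette of the gripper against the first picture, dark pixels near the tool
bg=cv2.imread('pics/s1.png');d=cv2.absdiff(a['image'],bg).max(2)>25
u=w2pix(a,[t])[0];print('tcp px',u,'z+32',w2pix(a,[t+[0,0,32]]))
x,y=int(u[0])-40,int(u[1])-70
im=np.hstack([cv2.resize(a['image'][y:y+110,x:x+80],None,fx=5,fy=5,interpolation=cv2.INTER_CUBIC)])
c,sn=np.cos(.488),np.sin(.488)
for z,col in((t[2],(0,0,255)),(t[2]+32,(0,255,0)),(t[2]+45,(255,0,0))):
    for k in(-30,0,30):
        v=w2pix(a,[[t[0]+c*k,t[1]+sn*k,z]])[0];cv2.circle(im,(int((v[0]-x+.5)*5),int((v[1]-y+.5)*5)),2,col,-1)
cv2.imwrite('pics/m.png',im);print(x,y,im.shape)
for p in(b,a):
    m,o=mask(p,w2pix(p,[[486,452,20]])[0],30,white);print(m.sum()/64)
E
```

```text
[487.13924235 452.4589669   51.53038354] [4.04621445e-04 5.15558193e-01 8.56853829e-01 1.04946096e-03] 0.7072744691156498 [ 0.29166109 -0.18588769  0.73085528]
k.png tip corners at z=50 [[514.1, 207.5, 50.0], [514.2, 214.6, 50.0], [495.8, 225.5, 50.0], [477.7, 226.8, 50.0], [470.9, 222.5, 50.0]]
tcp px [318.61072844 269.87134726] z+32 [[320.08332553 265.16605302]]
278 199 (550, 400, 3)
133.171875
458.0
```

View pics/m.png

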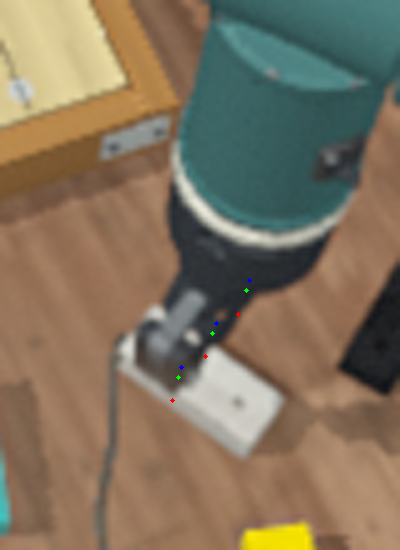

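Call:
step_arm --pt "75 0 0 -0.015 0" --pt "75 0 0 -0.012 0" --pt "75 0 0 -0.01 0" --pt "75 0 0 -0.006 0" --pt "75 0 0 -0.003 0" --pt "75 0 0 0 0" --pt "75 0 0 0 0"

```text
time_s: 27.68
tcp_pos: [486.1, 452.0, 4.1]
tool_rot: [-0.0, 0.515, 0.857, -0.0]
ft_force: [-0.6, 0.6, -0.1]
gripper_width: 0.708
finger_force: 0.0
```

```bash
sed -i 's/range(10)/range(4)/' f.py; python3 f.py
```

```text
27.83 F [0.21 0.23 0.17] sd 0.26 p [486.31 452.22   4.34] 0.185
```

Call:
step_arm --pt "255 0 0 0 0" --pt "255 0 0 0 0" --pt "255 0 0 0 0" --pt "255 0 0 0 0" --pt "255 0 0 0 0" --pt "255 0 0 0 0" --pt "255 0 0 0 0" --pt "255 0 0 0 0" --force 25

```text
time_s: 28.55
tcp_pos: [486.0, 452.0, 3.9]
tool_rot: [-0.0, 0.515, 0.857, -0.0]
ft_force: [-0.9, 0.0, -0.8]
gripper_width: 0.0
finger_force: 0.0
```

```bash
python3 f.py; python3 - <<'E'
from h import *
a=snap('scene');b=snap('top');V=[]
for p in(b,a):
    m,o=mask(p,w2pix(p,[[486,452,20]])[0],30,white);V.append((p,m,o));print(m.sum()/64)
r=fit(V[1:],[486,452,.488],(32,84,25));print(r.x,r.fun)
E
```

```text
28.7 F [-0.3  -0.15 -0.72] sd 0.63 p [486.   452.     3.95] 0.023
102.3125
250.6875
[484.51944344 455.80314864   0.53336581] 0.5034620759750985
```

Call:
step_arm --pt "75 0 0 0 0" --pt "75 0 0 0 0" --pt "75 0 0 0 0" --pt "75 0 0 0 0" --pt "75 0 0 -0.006 0" --pt "75 0 0 -0.005 0" --pt "75 0 0 -0.004 0" --pt "75 0 0 -0.003 0" --pt "75 0 0 0 0"

```text
time_s: 29.6
tcp_pos: [485.3, 451.5, -15.2]
tool_rot: [-0.0, 0.515, 0.857, -0.001]
ft_force: [-0.3, -0.2, -0.7]
gripper_width: 0.707
finger_force: 0.0
```

```bash
python3 f.py
```

```text
29.75 F [-0.23 -0.36 -0.07] sd 0.55 p [485.67 451.74 -14.64] 0.413
```

Call:
step_arm --pt "75 0 0 -0.002 0" --pt "75 0 0 -0.002 0" --pt "75 0 0 -0.002 0" --pt "75 0 0 -0.002 0" --pt "75 0 0 -0.002 0" --pt "75 0 0 -0.0015 0" --pt "75 0 0 -0.0015 0" --pt "75 0 0 0 0"

```text
time_s: 30.47
tcp_pos: [485.8, 451.8, -27.5]
tool_rot: [-0.0, 0.515, 0.857, -0.0]
ft_force: [-0.7, -0.6, -0.2]
gripper_width: 0.704
finger_force: 0.0
```

```bash
python3 f.py
```

```text
30.62 F [-0.12 -0.77  0.03] sd 0.21 p [485.9  451.91 -27.23] 0.16
```

Call:
step_arm --pt "255 0 0 0 0" --pt "255 0 0 0 0" --pt "255 0 0 0 0" --pt "255 0 0 0 0" --pt "255 0 0 0 0" --pt "255 0 0 0 0" --pt "255 0 0 0 0" --force 30

```text
time_s: 31.25
tcp_pos: [486.3, 452.2, -26.8]
tool_rot: [0.0, 0.515, 0.857, 0.0]
ft_force: [0.1, 0.3, 2.2]
gripper_width: 0.363
finger_force: 31.6
```

```bash
python3 f.py; python3 - <<'E'
from h import *
a=snap('scene');b=snap('top');V=[]
for p in(b,a):
    m,o=mask(p,w2pix(p,[[486,452,20]])[0],30,white);V.append((p,m,o));print(m.sum()/64)
r=fit(V[1:],[486,452,.488],(32,84,25));print(r.x,r.fun);print(robot.get_state()['gripper_width'])
E
```

```text
31.4 F [0.64 0.37 2.8 ] sd 0.44 p [486.32 452.2  -26.78] 0.014
83.171875
215.90625
[485.13619888 454.12189514   0.53048776] 0.5783980967486122
0.36416961571541595
```

Call:
step_arm --pt "255 0 0 0 0" --pt "255 0 0 0 0" --pt "255 0 0 0.01 0" --pt "255 0 0 0.025 0" --pt "255 0 0 0.025 0" --pt "255 0 0 0.025 0" --pt "255 0 0 0.02 0" --pt "255 0 0 0.005 0" --pt "255 0 0 0 0" --pt "255 0 0 0 0" --force 80

```text
time_s: 32.38
tcp_pos: [484.9, 451.2, 81.8]
tool_rot: [-0.0, 0.515, 0.857, -0.001]
ft_force: [-0.2, 0.8, -5.4]
gripper_width: 0.352
finger_force: 80.5
```

```bash
python3 f.py;python3 - <<'E'
from h import *
s=robot.get_state();print(s['gripper_width'],s['moment'])
E
```

```text
32.53 F [-0.17  0.18 -4.96] sd 0.36 p [484.58 450.94  81.11] 0.417
0.3577020152840697 [-0.02769681 -0.0453032   0.03882086]
```

Call:
step_arm --pt "255 0.0017 -0.0275 0 5.4" --pt "255 0.0017 -0.0275 0 5.4" --pt "255 0.0017 -0.0275 0 5.4" --pt "255 0.0017 -0.0275 0 5.4" --pt "255 0.0017 -0.0275 0 5.4" --pt "255 0.0017 -0.0275 0 5.4" --pt "255 0.0017 -0.0275 0 5.4" --pt "255 0.0017 -0.0275 0 5.4" --pt "255 0.0017 -0.0275 0 5.4" --pt "255 0.0017 -0.0275 0 5.4" --pt "255 0 -0.028 0 5.2" --pt "255 0 0 0 0"

```text
time_s: 33.58
tcp_pos: [502.0, 144.5, 82.1]
tool_rot: [-0.001, 0.023, 1.0, -0.001]
ft_force: [-1.2, 0.4, -5.2]
gripper_width: 0.352
finger_force: 80.8
```

Call:
step_arm --pt "255 0 0 -0.018 0" --pt "255 0 0 -0.015 0" --pt "255 0 0 -0.01 0" --pt "255 0 0 -0.006 0" --pt "255 0 0 -0.004 0" --pt "255 0 0 0 0" --pt "255 0 0 0 0" --pt "255 0 0 0 0"

```text
time_s: 34.25
tcp_pos: [503.6, 149.3, 30.5]
tool_rot: [0.001, 0.025, 1.0, 0.0]
ft_force: [-0.1, 0.7, -5.6]
gripper_width: 0.355
finger_force: 80.8
```

```bash
python3 f.py;python3 - <<'E'
from h import *
s=robot.get_state();n=s['tool_rot'];print(n,'ang',np.arctan2(2*n[2]**2-1,2*n[1]*n[2]),s['moment'],s['gripper_width'])
a=snap('scene');b=snap('top');t=np.array(s['tcp_pos'])
# pieces of the guide beside the gripper, seen from the scene camera
u=w2pix(a,[[503,149,60]])[0];x,y=int(u[0])-30,int(u[1])-25
h=cv2.cvtColor(a['image'][y:y+50,x:x+60],cv2.COLOR_BGR2HSV);m=(h[...,1]<35)&(h[...,2]>120)
n,l,st,c=cv2.connectedComponentsWithStats(m.astype(np.uint8));print(x,y,[(st[i].tolist(),c[i].round(1).tolist()) for i in range(1,n) if st[i,4]>5])
print('expected guide hull px',boxhull(a,t[0],t[1],1.522,(32,84,25),t[2]+27).round(1).tolist())
E
```

```text
34.4 F [ 0.16  0.61 -5.23] sd 0.29 p [503.59 149.22  30.55] 0.043
[4.95178772e-04 2.47765034e-02 9.99692892e-01 3.84122690e-05] ang 1.5212382304042766 [ 0.04944679 -0.03970302  0.03673136] 0.35256364521521344
235 154 [([36, 14, 11, 14, 80], [41.1, 19.4]), ([16, 18, 16, 17, 183], [23.3, 25.8])]
expected guide hull px [[281.6000061035156, 175.8000030517578], [281.20001220703125, 180.60000610351562], [254.0, 189.1999969482422], [250.1999969482422, 180.5], [250.10000610351562, 175.6999969482422], [277.3999938964844, 167.1999969482422]]
```

Call:
step_arm --pt "255 0 0 -0.0006 0" --pt "255 0 0 -0.0006 0" --pt "255 0 0 -0.0006 0" --pt "255 0 0 -0.0006 0" --pt "255 0 0 -0.0006 0" --pt "255 0 0 -0.0006 0" --pt "255 0 0 -0.0006 0" --pt "255 0 0 -0.0006 0" --pt "255 0 0 -0.0006 0" --pt "255 0 0 -0.0006 0" --pt "255 0 0 -0.0006 0" --pt "255 0 0 0 0"

```text
time_s: 35.55
tcp_pos: [502.9, 149.0, 23.2]
tool_rot: [-0.0, 0.025, 1.0, -0.0]
ft_force: [-0.3, 0.2, -4.1]
gripper_width: 0.353
finger_force: 80.8
```

```bash
python3 f.py
```

```text
35.7 F [ 0.05  0.51 -4.76] sd 0.65 p [502.98 148.98  23.32] 0.054
```

Call:
step_arm --pt "255 0 0 -0.0006 0" --pt "255 0 0 -0.0006 0" --pt "255 0 0 -0.0006 0" --pt "255 0 0 0 0"

```text
time_s: 36.08
tcp_pos: [503.1, 149.0, 22.4]
tool_rot: [0.0, 0.025, 1.0, -0.0]
ft_force: [-2.6, -1.1, 4.7]
gripper_width: 0.358
finger_force: 82.2
```

```bash
python3 f.py
```

```text
36.23 F [-2.43 -0.74  4.98] sd 0.36 p [503.13 149.02  22.41] 0.014
```

Call:
step_arm --pt "255 0 0 -0.0005 0" --pt "255 0 0 -0.0004 0" --pt "255 0 0 0 0" --pt "255 0 0 0 0" --pt "255 0 0 0 0" --pt "255 0 0 0 0"

```text
time_s: 36.78
tcp_pos: [503.2, 149.0, 22.4]
tool_rot: [0.0, 0.025, 1.0, -0.0]
ft_force: [-5.0, -1.7, 15.6]
gripper_width: 0.357
finger_force: 83.5
```

```bash
python3 f.py
```

```text
Traceback (most recent call last):
  File "f.py", line 4, in <module>
    s=robot.get_state();F.append(s['ft_force']);Z.append(s['tcp_pos']);vision.snapshot('top')
                                                                       ~~~~~~~~~~~~~~~^^^^^^^
ValueError: 200 camera calls are used up
```

Call:
step_arm --pt "255 0 0 0 0" --pt "255 0 0 0 0"

```text
time_s: 37.1
tcp_pos: [503.2, 149.0, 22.4]
tool_rot: [0.0, 0.025, 1.0, -0.0]
ft_force: [-4.6, -0.1, 15.2]
gripper_width: 0.356
finger_force: 83.5
```

```bash
cat > g.py <<'E'
from rig import robot
import numpy as np
s=robot.get_state();print({k:np.round(s[k],2).tolist() for k in('time_s','ft_force','moment','tcp_pos','gripper_width','finger_force')})
E
python3 g.py
```

```text
{'time_s': 37.1, 'ft_force': [-4.58, -0.07, 15.24], 'moment': [-0.17, 0.83, -0.03], 'tcp_pos': [503.17, 149.03, 22.36], 'gripper_width': 0.36, 'finger_force': 83.53}
```

Call:
step_arm --pt "255 0 0 0.0006 0" --pt "255 0 0 0.0005 0" --pt "255 0 0 0 0" --pt "130 0 0 0 0" --pt "110 0 0 0 0" --pt "75 0 0 0 0" --pt "75 0 0 0 0" --pt "75 0 0 0 0"

```text
time_s: 37.77
tcp_pos: [503.2, 149.0, 21.7]
tool_rot: [0.0, 0.025, 1.0, -0.0]
ft_force: [0.2, 0.2, -0.3]
gripper_width: 0.708
finger_force: 0.0
```

```bash
python3 g.py
```

```text
{'time_s': 37.77, 'ft_force': [0.2, 0.19, -0.3], 'moment': [-0.05, 0.01, -0.02], 'tcp_pos': [503.2, 149.02, 21.66], 'gripper_width': 0.71, 'finger_force': 0.0}
```

Call:
step_arm --pt "75 0 0 0.005 0" --pt "75 0 0 0.01 0" --pt "75 0 0 0.015 0" --pt "75 0 0 0.015 0" --pt "75 0 0 0 0" --pt "255 0 0 0 0" --pt "255 0 0 0 0" --pt "255 0 0 0 0" --pt "255 0 0 0 0" --pt "255 0 0 0 0" --pt "255 0 0 0 0" --force 40

```text
time_s: 38.68
tcp_pos: [502.6, 148.9, 66.3]
tool_rot: [-0.0, 0.025, 1.0, -0.0]
ft_force: [0.7, 0.2, 0.6]
gripper_width: 0.001
finger_force: 0.0
```

Call:
step_arm --pt "255 0 0 -0.009 0" --pt "255 0 0 -0.005 0" --pt "255 0 0 -0.003 0" --pt "255 0 0 -0.002 0" --pt "255 0 0 -0.001 0" --pt "255 0 0 -0.0006 0" --pt "255 0 0 -0.0006 0" --pt "255 0 0 -0.0006 0" --pt "255 0 0 0 0"

```text
time_s: 39.43
tcp_pos: [503.1, 149.0, 45.0]
tool_rot: [0.0, 0.025, 1.0, -0.0]
ft_force: [-0.3, 0.3, -0.5]
gripper_width: -0.004
finger_force: 0.0
```

```bash
python3 g.py
```

```text
{'time_s': 39.43, 'ft_force': [-0.31, 0.32, -0.46], 'moment': [0.05, -0.0, 0.03], 'tcp_pos': [503.12, 148.99, 45.03], 'gripper_width': -0.0, 'finger_force': 0.0}
```

Call:
step_arm --pt "255 0 0 -0.0006 0" --pt "255 0 0 -0.0006 0" --pt "255 0 0 -0.0006 0" --pt "255 0 0 -0.0006 0" --pt "255 0 0 -0.0006 0" --pt "255 0 0 0 0"

```text
time_s: 39.93
tcp_pos: [502.9, 149.0, 41.9]
tool_rot: [-0.0, 0.025, 1.0, -0.0]
ft_force: [-0.3, -0.5, 0.5]
gripper_width: -0.001
finger_force: 0.0
```

Call:
step_arm --pt "255 0 0 0 0"

```text
time_s: 40.02
tcp_pos: [503.0, 149.0, 41.9]
tool_rot: [-0.0, 0.025, 1.0, -0.0]
ft_force: [0.4, 0.2, 0.3]
gripper_width: -0.002
finger_force: 0.0
```

Call:
step_arm --pt "255 0 0 -0.0006 0" --pt "255 0 0 -0.0006 0" --pt "255 0 0 0 0" --pt "255 0 0 0 0"

```text
time_s: 40.35
tcp_pos: [503.1, 149.0, 41.0]
tool_rot: [0.0, 0.025, 1.0, -0.0]
ft_force: [-0.8, -0.7, 2.7]
gripper_width: -0.001
finger_force: 1.7
```

Call:
step_arm --pt "255 0 0 -0.0006 0" --pt "255 0 0 -0.0006 0" --pt "255 0 0 0 0" --pt "255 0 0 0 0"

```text
time_s: 40.68
tcp_pos: [503.2, 149.0, 40.9]
tool_rot: [0.0, 0.025, 1.0, -0.0]
ft_force: [-3.9, -0.4, 16.1]
gripper_width: -0.001
finger_force: 8.1
```

Call:
step_arm --pt "255 0 0 0.0002 0" --pt "255 0 0 0 0" --pt "255 0 0 0 0" --pt "255 0 0 0 0" --pt "255 0 0 0 0" --pt "255 0 0 0 0" --pt "255 0 0 0 0" --pt "255 0 0 0 0" --pt "255 0 0 0 0" --pt "255 0 0 0 0"

```text
time_s: 41.52
tcp_pos: [503.1, 149.0, 40.9]
tool_rot: [0.0, 0.025, 1.0, -0.0]
ft_force: [-4.2, -0.1, 14.1]
gripper_width: -0.001
finger_force: 7.0
```

Call:
step_arm --pt "255 0 0 0.0006 0" --pt "255 0 0 0.0006 0" --pt "255 0 0 0.001 0" --pt "255 0 0 0.005 0" --pt "255 0 0 0.015 0" --pt "255 0 0 0.025 0" --pt "255 0 0 0.03 0" --pt "255 0 0 0.03 0" --pt "255 0 0 0.02 0" --pt "255 0 0 0 0" --pt "255 0 0 0 0" --pt "255 0 0 0 0"

```text
time_s: 42.52
tcp_pos: [502.3, 148.9, 166.3]
tool_rot: [-0.001, 0.025, 1.0, -0.0]
ft_force: [-0.2, 0.6, -0.3]
gripper_width: -0.001
finger_force: 0.0
```

```bash
python3 g.py
```

```text
{'time_s': 42.52, 'ft_force': [-0.22, 0.58, -0.34], 'moment': [-0.0, 0.03, 0.04], 'tcp_pos': [502.27, 148.86, 166.28], 'gripper_width': -0.0, 'finger_force': 0.0}
```

```bash
python3 -c "
from rig import robot
print(robot.sign_off())"
```

```text
the job is handed in; nothing more can be done
None
```

The job is handed in at 42.5 s: the steel guide lies across the pencil line at about y = 149 mm, where the cover felt firmest, and I pressed it to about 15 N before letting go. All 200 camera calls were used up before I let go, so its final position rests on the last camera check just above the cover (within about 3 mm) and force readings.

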